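# Reset the training cell under the dust cover

## Robot

A 7-joint arm with a two-finger parallel gripper is mounted at the origin on the work surface. World frame = base frame: x ahead of the robot, y to its left, z up, the work surface at z = 0. Lengths are in m, angles in rad, forces in N, time in s.
With the tool pointing down it reaches from about 0.425 to 0.875 m from the base axis. Payload 4.7 kg.
Tool frame: the origin (TCP) lies at the very end of the fingers, on their centre line; the grasp point (between the pads) lies 19 mm behind it (grip_point_offset is the distance from the TCP to the grasp point, in m); x points along the fingers, z is the direction in which the jaws open and shut, and the axes are right-handed (so a half turn about x gives the same grasp; the last joint's range is limited). The gripper opens to 87 mm and grips with 3 to 60 N. Pads are 19 mm wide; open, the fingers measure 117 mm over their backs; the gripper's body (75 mm by 190 mm) begins 51 mm behind the grasp point.
Start: joints at [1.195, 0.321, -0.07, 1.45, 0.023, 1.371, -0.057], TCP at [0.247, -0.601, 0.223] pointing down, gripper open.
Joint ranges: [-2.86, 2.86], [-0.3, 2.09], [-1.38, 1.24], [0.06, 2.45], [-1.56, 4.7], [0.09, 2.05], [-2.69, 2.69]. Speed limits (rad/s): [2.57, 2.57, 3.14, 3.14, 3.14, 3.14, 3.14].

## Interface

Orientations are given as a rotation vector (axis times angle).
In Python, from bench import get_state, get_image, calibration, close_job, grip_point_offset gives the robot as it stands.
- The arm moves only by the tool play_rows, never from a script. Its argument "targets" is a list of rows, each an object with "claw": the closure, from 0 (fully open) to 1 (shut); "linear": the shift along the tool's x, y, z as a fraction of full scale, a list of three; "rotation": the turn, a rotation vector about the tool's x, y, z as a fraction of full scale, a list of three. In form: [{"claw": claw, "linear": [x, y, z], "rotation": [wx, wy, wz]}, ...]. A call has 1 to 10 rows; each row shifts and turns the pose as measured when the row begins, along the tool's axes as they then stand; what a row does not reach is not made up. Full scale, the value 1, is 2.5 cm for a shift and 90 degrees for a turn. A row lasts 1/12 s, in which the tool goes at most 41.7 mm and 7.16 degrees, less where a joint would pass 70% of its speed; a pose out of reach is approached as far as the arm can. A call with a number of a shift or a turn outside -1 to 1 is refused whole. A call with a gripper value outside its range is refused whole. The fingers move at their own pace and stop on an object; "newtons" is the grip in N (left out, the last holds). Time passes only in rows, so rows that do not move let the fingers close. It gives the time, the measured TCP pose, the force and the opening at its end, in the units of the state.
- get_state(): the state, without advancing time (a new reading comes with each control period).
- get_image(name): name is "scene" or "side" or "wrist"; returns the picture (384x512x3 uint8, blue, green, red); there is no depth.
- calibration(name): a dict with "fx", "fy", "cx", "cy" (pixels), "rvec" (rotation vector, rad) and "tvec" (3), from world to camera coordinates, as OpenCV has them; the wrist camera has in their place "hand_eye" (4x4, takes a point from camera to tool coordinates, whose origin is the TCP and whose axes are the tool frame's). Camera axes: x right, y down, z forward; pixel columns grow to the right and rows downward; lengths in m; the calibration is good to about 2 mm. A picture is of the moment at which its call begins: read the wrist's pose just before it. calibration takes no time and is no camera call.
- close_job(): hands the job in, once; it reports no verdict.
The state is a dict: "time": time; "joint_positions": joint angles; "qd": joint speeds; "joint_torque": joint torques, N m; "position": TCP position; "tool_rot": TCP orientation; "ft_force": force on the tool from outside, world axes, zero at the start; "torque": the same for the moment, N m; "grip_width": opening from 0.0 (shut) to 1.0 (fully open).
Only numpy, scipy, OpenCV 4.12 (cv2) and the standard library are available. Lean on these libraries where they do the work, as an engineer would, in place of code of your own. Each camera call takes 0.05 s, during which the arm holds its last target. There are 200 camera calls.

## Task

One of the two white control boxes on the table has a small sliding dust cover with an upright grip. Slide that cover all the way open, press the button beneath it fully in and let it come back up, then slide the cover fully shut again. Do not press the bare button at the other end of that box.

Things in the scene. Friction and masses are not known exactly. Their poses are not given: they have to be found in the camera images.
- panel: White control box with the sliding cover, fixed, 110 (x) by 280 (y) by 50 (z) mm; the like box without rails and grip is not used. Origin: centre of its underside on the table, z up; all positions here are in its axes. Two aluminium rails along y guide the cover: x = -42 to -34 and 34 to 42 mm, y = -50 to 105 mm, tops z = 72 mm; low end strips at y = -48 and 103 mm, tops z = 62 mm.
- cover (a joint): Dust cover's opening in m: 0 shut (stop), 0.075 fully open (stop); starts nearly shut, opens towards the box's +y. Steel plate 66 x 66 x 4 mm at z = 65 to 69 mm, centred at x = 0, y = -10 mm + this value; on its centre a grey grip bar, 14 mm thick along y, 44 mm long along x, z = 69 to 101 mm. Slides with about 2 N of friction, stays where it is left.
- reset (a joint): Reset button under the cover: how far pressed, in m: 0 up, 0.006 fully in (stop). Black, 30 mm across, centre at x = 0, y = -10 mm of the box, top at z = 61 mm when up. Moves straight down; its spring takes 1.5 N to start, 4.5 N to press fully, and lifts it again.
- start (a joint): Bare start button on the same box, to be left alone: how far pressed, in m: 0 up, 0.006 fully in. Black, 32 mm across, centre at x = 0, y = -105 mm of the box, top at z = 64 mm. The same kind of spring.

How it is judged:
By the outcome, as a careful person would: the job done as asked, in the order asked, and still so for the second after the job is handed in, with the robot touching nothing.
It also fails if it takes over 48 s, if anything falls off the work surface, if the arm or the gripper's body presses on something with over 40 N, if the wrist force passes 120 N, or if a joint passes its speed limit or range.

## Working session

There is one attempt and no reset: what is moved stays moved. The work goes in short steps, Python scripts to look and compute and a tool call to move; the robot and the scene stay as the last step left them, time stands still between calls to the robot, and variables do not carry over. Pictures are saved under pics/ and viewed, about 8 in all and at most 12, crops included, and the job is handed in when it is done.

Besides the shell and the picture viewer there is one more tool, called after "Emit:" by a JSON object that holds its "api" and its "payload", one argument or row to a line. play_rows: Moves the arm, as the interface text tells. Shift numbers are shares of 2.5 cm and turn numbers shares of 90 degrees, none past 1 either way. Its arguments: {"type":"object","properties":{"targets":{"type":"array"},"newtons":{"type":"number"}},"required":["targets"]}

```bash
mkdir -p pics
python3 - <<'E'
from bench import *
import cv2
s=get_state();print(s);print(grip_point_offset)
for n in("scene","side","wrist"):
    cv2.imwrite(f"pics/{n}0.png",get_image(n));print(n,calibration(n))
E
```

```text
{'time': 0.0, 'joint_positions': array([ 1.19509031,  0.32185104, -0.07005452,  1.45168087,  0.02263718,
        1.37075947, -0.05691048]), 'qd': array([ 1.74164544e-03,  3.69221115e-04,  3.62224175e-04, -9.24984802e-04,
       -4.05620487e-04,  9.22415862e-05, -2.10328130e-03]), 'joint_torque': array([-7.03760088e-04, -4.91291249e+01, -4.03955765e-01, -3.12526810e+01,
       -6.40013977e-02,  4.38993413e-02,  1.84919872e-04]), 'position': array([ 0.24672375, -0.60076724,  0.22144011]), 'tool_rot': array([ 0.91844836,  1.37046908, -0.91689281]), 'ft_force': array([-0.30132504, -0.95810571, -0.4113293 ]), 'torque': array([-0.03597519,  0.0367817 , -0.00119228]), 'grip_width': 1.0005037362036497}
0.0187
scene {'fx': 415.2045501618312, 'fy': 415.2045501618312, 'cx': 256.60299525327656, 'cy': 191.99866808331853, 'rvec': array([ 1.35928539,  2.34875494, -0.77995364]), 'tvec': array([ 0.32053717, -0.28931725,  1.37858116])}
side {'fx': 434.4302443521979, 'fy': 434.4302443521979, 'cx': 250.39220145082675, 'cy': 197.16034617737026, 'rvec': array([ 0.23670322, -2.74842912,  1.3017234 ]), 'tvec': array([0.52667886, 0.13611218, 0.81358929])}
wrist {'fx': 329.3071822469928, 'fy': 329.3071822469928, 'cx': 250.58633580975916, 'cy': 192.74980632017912, 'hand_eye': array([[ 1.14550114e-03, -2.54873161e-01,  9.66973815e-01,
        -1.62408129e-01],
       [ 9.59018939e-05, -9.66974417e-01, -2.54873433e-01,
         6.78594421e-02],
       [ 9.99999339e-01,  3.84692428e-04, -1.08322748e-03,
         1.20344005e-03],
       [ 0.00000000e+00,  0.00000000e+00,  0.00000000e+00,
         1.00000000e+00]])}
```

View pics/scene0.png

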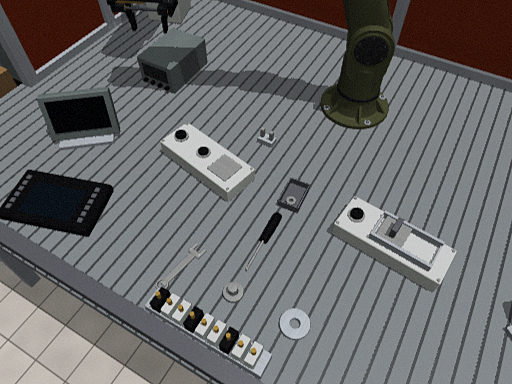

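View pics/side0.png

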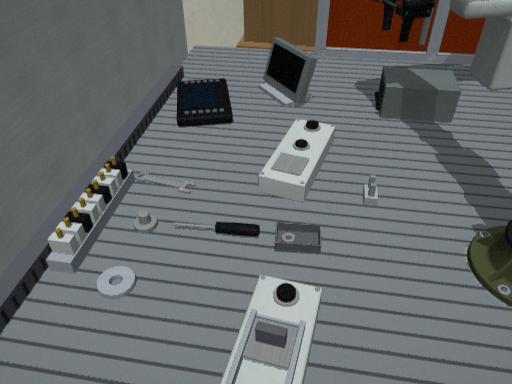

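The scene view shows the covered box at about (393,240): start button (357,214), grip (396,230). The side view shows the start button at (286,293) and the grip at (270,333). I'll zoom in on both for a pose fit.

Run:
```python
import cv2,numpy as np
a=cv2.resize(cv2.imread("pics/scene0.png")[190:290,325:460],None,fx=4,fy=4,interpolation=2)
b=cv2.resize(cv2.imread("pics/side0.png")[264:384,210:340],None,fx=4,fy=4,interpolation=2)
a=a[:, :400] if 0 else a
im=np.zeros((480,1060,3),np.uint8);im[:400,:540]=a;im[:480,540:]=b
cv2.imwrite("pics/z.png",cv2.resize(im,None,fx=.75,fy=.75,interpolation=cv2.INTER_AREA))
```

```text
(no output)
```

View pics/z.png

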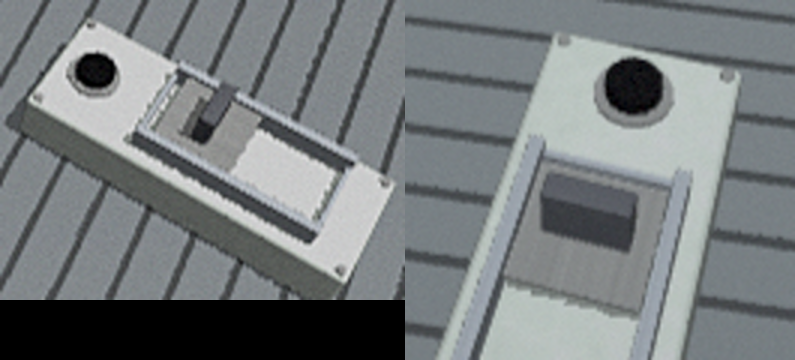

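The zoom shows the start button, box corners, rail ends and grip clearly (crop scale 3). I'll fit the pose from these.

```bash
cat > h.py <<'E'
import numpy as np,cv2
from bench import *
from scipy.spatial.transform import Rotation as R
def proj(n,P):
    c=calibration(n);K=np.array([[c['fx'],0,c['cx']],[0,c['fy'],c['cy']],[0,0,1]])
    return cv2.projectPoints(np.array(P,float).reshape(-1,1,3),c['rvec'],c['tvec'],K,None)[0][:,0]
def box(q,P):
    P=np.array(P,float).reshape(-1,3)/1000
    return R.from_euler('z',q[2]).apply(P)+[q[0],q[1],0]
def projw(P,s):
    c=calibration("wrist");H=c['hand_eye'];T=np.eye(4);T[:3,:3]=R.from_rotvec(s['tool_rot']).as_matrix();T[:3,3]=s['position']
    M=np.linalg.inv(T@H);X=np.array(P)@M[:3,:3].T+M[:3,3]
    return X[:,:2]/X[:,2:]*[c['fx'],c['fy']]+[c['cx'],c['cy']]
E
python3 - <<'E'
from h import *
from scipy.optimize import least_squares
S=[((0,-105,64),(95,68)),((-55,-140,50),(88,18)),((55,-140,50),(25,102)),((-55,140,50),(394,180)),((-38,-50,72),(181,65)),((38,-50,72),(140,137))]
D=[((0,-105,64),(634,83)),((55,-140,50),(555,33)),((-55,-140,50),(742,72)),((38,-50,72),(535,137)),((-38,-50,72),(684,172))]
a=lambda L:[p for p,_ in L]
sp=np.array([q for _,q in S])/3+[325,190]; dp=(np.array([q for _,q in D])-[405,0])/3+[210,264]
f=lambda q:np.r_[(proj("scene",box(q,a(S)))-sp).ravel(),(proj("side",box(q,a(D)))-dp).ravel()]
for y0 in(0,2,-2):
    r=least_squares(f,[.6,-.3,y0],loss='soft_l1');print(r.x,r.cost)
    if r.cost<60:print(r.fun.reshape(-1,2).round(1)); q=r.x
for o in(0,3,6,10):
    g=[(-22,-10+o+7,101),(22,-10+o+7,101),(22,-10+o-7,101),(-22,-10+o-7,101)]
    print(o,((proj("scene",box(q,g))-[325,190])*3).round().tolist(),((proj("side",box(q,g))-[210,264])*3+[405,0]).round().tolist())
s=get_state();print(R.from_rotvec(s['tool_rot']).as_matrix().round(3))
print(box(q,[(0,-10,101),(0,65,101),(0,-105,64)]))
E
```

```text
[ 0.455205    0.28185802 -0.10835692] 6.552596645760288
[[ 0.7 -0.2]
 [ 0.  -1.1]
 [ 0.2 -0.5]
 [ 2.1  0.4]
 [-0.4 -0.4]
 [-0.6 -3.3]
 [-0.6 -0.3]
 [-1.1 -0.9]
 [-0.  -0.2]
 [ 0.4  0.6]
 [-0.4  0.5]]
[ 0.455205    0.28185802 -0.10835692] 6.5525966457602705
[[ 0.7 -0.2]
 [ 0.  -1.1]
 [ 0.2 -0.5]
 [ 2.1  0.4]
 [-0.4 -0.4]
 [-0.6 -3.3]
 [-0.6 -0.3]
 [-1.1 -0.9]
 [-0.  -0.2]
 [ 0.4  0.6]
 [-0.4  0.5]]
[ 0.455205    0.28185803 -0.1083569 ] 6.5525966457642575
[[ 0.7 -0.2]
 [ 0.  -1.1]
 [ 0.2 -0.5]
 [ 2.1  0.4]
 [-0.4 -0.4]
 [-0.6 -3.3]
 [-0.6 -0.3]
 [-1.1 -0.9]
 [-0.  -0.2]
 [ 0.4  0.6]
 [-0.4  0.5]]
0 [[234.0, 86.0], [211.0, 124.0], [194.0, 115.0], [218.0, 77.0]] [[632.0, 212.0], [540.0, 189.0], [549.0, 165.0], [639.0, 187.0]]
3 [[238.0, 88.0], [214.0, 126.0], [197.0, 117.0], [221.0, 79.0]] [[631.0, 218.0], [539.0, 195.0], [547.0, 170.0], [638.0, 192.0]]
6 [[241.0, 89.0], [218.0, 128.0], [201.0, 119.0], [225.0, 81.0]] [[629.0, 223.0], [537.0, 200.0], [545.0, 175.0], [636.0, 198.0]]
10 [[246.0, 92.0], [222.0, 131.0], [206.0, 121.0], [229.0, 83.0]] [[627.0, 231.0], [534.0, 207.0], [543.0, 182.0], [634.0, 205.0]]
[[-0.001  0.925  0.38 ]
 [ 0.001  0.38  -0.925]
 [-1.    -0.    -0.001]]
[[0.45412355 0.27191667 0.101     ]
 [0.46223443 0.34647681 0.101     ]
 [0.44384978 0.17747384 0.064     ]]
```

Good fit: box at (0.455, 0.282), yaw −6.2°, and the cover starts about 4 mm open. I'll swing round the base on an arc, drawing slightly inward.

Emit:
{"api": "play_rows", "payload": {
  "targets": [
    {"claw":0,"linear":[-0.5,0.5,0],"rotation":[0,0,0]},
    {"claw":0,"linear":[-0.5,1,-0.1],"rotation":[-0.03,0,0]},
    {"claw":0,"linear":[-0.5,1,-0.1],"rotation":[-0.03,0,0]},
    {"claw":0,"linear":[0,1,-0.1],"rotation":[-0.03,0,0]},
    {"claw":0,"linear":[0,1,-0.1],"rotation":[-0.03,0,0]},
    {"claw":0,"linear":[0,1,-0.1],"rotation":[-0.03,0,0]},
    {"claw":0,"linear":[0,1,-0.1],"rotation":[-0.03,0,0]},
    {"claw":0,"linear":[0,1,-0.1],"rotation":[-0.03,0,0]},
    {"claw":0,"linear":[0,1,-0.1],"rotation":[-0.03,0,0]},
    {"claw":0,"linear":[0,1,-0.1],"rotation":[-0.03,0,0]}
  ]
}}

```text
time: 0.98
position: [0.4567, -0.4344, 0.2748]
tool_rot: [0.552, 1.487, -0.55]
ft_force: [0.9, -0.4, 0.7]
grip_width: 0.999
```

Emit:
{"api": "play_rows", "payload": {
  "targets": [
    {"claw":0,"linear":[0,1,-0.15],"rotation":[-0.035,0,0]},
    {"claw":0,"linear":[0,1,-0.15],"rotation":[-0.035,0,0]},
    {"claw":0,"linear":[0,1,-0.15],"rotation":[-0.035,0,0]},
    {"claw":0,"linear":[0,1,-0.15],"rotation":[-0.035,0,0]},
    {"claw":0,"linear":[0,1,-0.15],"rotation":[-0.035,0,0]},
    {"claw":0,"linear":[0,1,-0.15],"rotation":[-0.035,0,0]},
    {"claw":0,"linear":[0,1,-0.15],"rotation":[-0.035,0,0]},
    {"claw":0,"linear":[0,1,-0.15],"rotation":[-0.035,0,0]},
    {"claw":0,"linear":[0,1,-0.15],"rotation":[-0.035,0,0]},
    {"claw":0,"linear":[0,1,-0.15],"rotation":[-0.035,0,0]}
  ]
}}

```text
time: 1.82
position: [0.5495, -0.1454, 0.2951]
tool_rot: [0.042, 1.533, -0.046]
ft_force: [0.6, -0.5, -0.6]
grip_width: 1.0
```

Emit:
{"api": "play_rows", "payload": {
  "targets": [
    {"claw":0,"linear":[0,1,-0.15],"rotation":[-0.04,0,0]},
    {"claw":0,"linear":[0,1,-0.15],"rotation":[-0.04,0,0]},
    {"claw":0,"linear":[0,1,-0.15],"rotation":[-0.04,0,0]},
    {"claw":0,"linear":[0,1,-0.15],"rotation":[-0.04,0,0]},
    {"claw":0,"linear":[0,1,-0.15],"rotation":[-0.04,0,0]},
    {"claw":0,"linear":[0,1,-0.15],"rotation":[-0.04,0,0]},
    {"claw":0,"linear":[0,1,-0.15],"rotation":[-0.04,0,0]},
    {"claw":0,"linear":[0,1,-0.15],"rotation":[-0.04,0,0]}
  ]
}}

```text
time: 2.48
position: [0.4816, 0.0853, 0.3057]
tool_rot: [-0.427, 1.477, 0.403]
ft_force: [0.3, 0.5, 0.8]
grip_width: 1.001
```

```bash
cat >> h.py <<'E'
Q=[0.455205,0.281858,-0.108357]
def go(p,q=Q):
    "remaining shift (tool axes, mm) to box point p (mm); remaining turn about tool axes (deg) to z=box y, x down"
    s=get_state();T=R.from_rotvec(s['tool_rot']);t=box(q,p)[0]
    W=np.c_[[0,0,-1.],[-np.cos(q[2]),-np.sin(q[2]),0],[-np.sin(q[2]),np.cos(q[2]),0]]
    b=R.from_euler('z',q[2]).inv().apply(s['position']-[q[0],q[1],0])*1000
    print("t",round(s['time'],2),"tcp in box",b.round(1),"shift tool mm",(T.inv().apply(t-s['position'])*1000).round(1),"world shift",(t-s['position']).round(3),
     "turn deg",np.degrees((T.inv()*R.from_matrix(W)).as_rotvec()).round(1),"q",s['joint_positions'].round(2),"F",s['ft_force'].round(1),"g",round(s['grip_width'],3))
E
python3 -c "
from h import *
go((0,-6,180))"
```

```text
t 2.48 tcp in box [  47.5 -192.5  305.7] shift tool mm [123.9 181.4  67.8] world shift [-0.027  0.191 -0.126] turn deg [-53.2   1.7   2.8] q [ 0.52 -0.09 -0.7   1.72 -0.05  1.43  0.36] F [0.3 0.5 0.8] g 1.001
```

Emit:
{"api": "play_rows", "payload": {
  "targets": [
    {"claw":0,"linear":[0.4,0.72,0.27],"rotation":[-0.07,0.002,0.004]},
    {"claw":0,"linear":[0.4,0.68,0.35],"rotation":[-0.07,0.002,0.004]},
    {"claw":0,"linear":[0.4,0.62,0.42],"rotation":[-0.07,0.002,0.004]},
    {"claw":0,"linear":[0.4,0.58,0.5],"rotation":[-0.07,0.002,0.004]},
    {"claw":0,"linear":[0.4,0.5,0.58],"rotation":[-0.07,0.002,0.004]},
    {"claw":0,"linear":[0.4,0.43,0.62],"rotation":[-0.07,0.002,0.004]},
    {"claw":0,"linear":[0.4,0.35,0.66],"rotation":[-0.07,0.002,0.004]},
    {"claw":0,"linear":[0.4,0.27,0.7],"rotation":[-0.05,0.002,0.004]},
    {"claw":0,"linear":[0.4,0.2,0.7],"rotation":[0,0,0]},
    {"claw":0,"linear":[0,0,0],"rotation":[0,0,0]}
  ]
}}

```text
time: 3.32
position: [0.4358, 0.3022, 0.2315]
tool_rot: [-1.168, 1.216, 1.148]
ft_force: [-0.4, 0.6, -0.6]
grip_width: 0.997
```

```bash
python3 -c "
from h import *
go((0,-6,180))"
```

```text
t 3.32 tcp in box [-21.5  18.1 231.5] shift tool mm [ 51.8 -19.2 -25.4] world shift [ 0.019 -0.026 -0.052] turn deg [2.5 0.5 1.4] q [ 0.23  0.11 -0.95  1.73  0.11  1.33  0.77] F [-0.4  0.6 -0.6] g 0.997
```

Emit:
{"api": "play_rows", "payload": {
  "targets": [
    {"claw":0,"linear":[0.5,-0.25,-0.34],"rotation":[0.01,0.002,0.005]},
    {"claw":0,"linear":[0.5,-0.25,-0.34],"rotation":[0.01,0.002,0.005]},
    {"claw":0,"linear":[0.4,-0.26,-0.34],"rotation":[0.008,0.002,0.006]},
    {"claw":0,"linear":[0.3,0,0],"rotation":[0,0,0]},
    {"claw":0,"linear":[0,0,0],"rotation":[0,0,0]}
  ]
}}

```text
time: 3.73
position: [0.4532, 0.2772, 0.189]
tool_rot: [-1.136, 1.256, 1.133]
ft_force: [0.4, 0.4, 0.2]
grip_width: 1.004
```

```bash
python3 -c "
from h import *
go((0,-6,180))
s=get_state();im=get_image('wrist')
for P in [(x,y,101) for x in(-22,22) for y in(-13,1)]+[(x,y,72) for x in (-42,42) for y in (-50,105)]+[(0,-105,64)]:
    u=projw(box(Q,P),s)[0];cv2.circle(im,tuple(int(v) for v in u),3,(0,0,255),1)
cv2.imwrite('pics/w1.png',im)"
```

```text
t 3.73 tcp in box [ -1.5  -4.8 189. ] shift tool mm [ 9.  -1.5 -1.2] world shift [ 0.001 -0.001 -0.009] turn deg [ 0.4 -0.1  0. ] q [ 0.24  0.18 -0.92  1.77  0.15  1.27  0.76] F [0.4 0.4 0.2] g 1.004
```

View pics/w1.png

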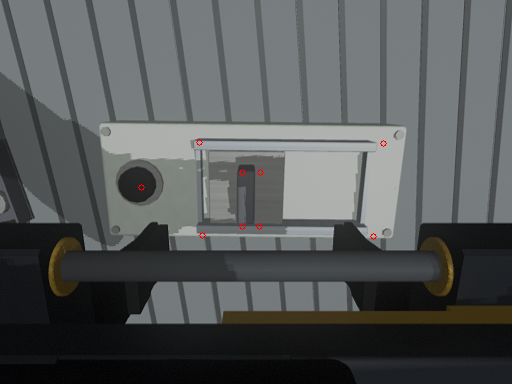

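Wrist view: the box sits about 4 px left of my prediction (grip at 238–255 against 242–260, button 137 against 141). That is roughly 3 mm toward the box's −y, so I'll correct for it and descend around the grip.

```bash
cat >> h.py <<'E'
Q=[0.4549,0.2789,-0.108357]
E
python3 -c "
from h import *
go((0,-6,77),Q)"
```

```text
t 3.78 tcp in box [ -0.8  -2.3 189.5] shift tool mm [112.5  -0.6  -3.5] world shift [ 0.    -0.004 -0.112] turn deg [ 0.3 -0.1  0.1] q [ 0.24  0.17 -0.92  1.76  0.15  1.27  0.76] F [-0.5 -1.2 -0.4] g 0.999
```

Emit:
{"api": "play_rows", "payload": {
  "targets": [
    {"claw":0,"linear":[0.5,0,-0.1],"rotation":[0,0,0]},
    {"claw":0,"linear":[0.5,0,-0.1],"rotation":[0,0,0]},
    {"claw":0,"linear":[0.5,0,0],"rotation":[0,0,0]},
    {"claw":0,"linear":[0.5,0,0],"rotation":[0,0,0]},
    {"claw":0,"linear":[0.4,0,0],"rotation":[0,0,0]},
    {"claw":0,"linear":[0.3,0,0],"rotation":[0,0,0]},
    {"claw":0,"linear":[0.2,0,0],"rotation":[0,0,0]},
    {"claw":0,"linear":[0,0,0],"rotation":[0,0,0]}
  ]
}}

```text
time: 4.45
position: [0.4546, 0.2687, 0.1106]
tool_rot: [-1.133, 1.257, 1.127]
ft_force: [-0.5, -0.6, -0.2]
grip_width: 1.001
```

```bash
python3 -c "
from h import *
go((0,-6,77),Q)"
```

```text
t 4.45 tcp in box [  0.8 -10.2 110.6] shift tool mm [33.6  0.9  4.3] world shift [-0.     0.004 -0.034] turn deg [ 0.1 -0.1  0.2] q [ 0.22  0.25 -0.89  1.87  0.22  1.12  0.7 ] F [-0.5 -0.6 -0.2] g 1.001
```

Emit:
{"api": "play_rows", "payload": {
  "targets": [
    {"claw":0,"linear":[0.4,0,0.1],"rotation":[0,0,0]},
    {"claw":0,"linear":[0.4,0,0.05],"rotation":[0,0,0]},
    {"claw":0,"linear":[0.3,0,0],"rotation":[0,0,0]},
    {"claw":0,"linear":[0.1,0,0],"rotation":[0,0,0]},
    {"claw":0,"linear":[0,0,0],"rotation":[0,0,0]}
  ]
}}

```text
time: 4.87
position: [0.4557, 0.2737, 0.0782]
tool_rot: [-1.133, 1.255, 1.127]
ft_force: [-0.6, 0.4, 0.6]
grip_width: 1.002
```

```bash
python3 -c "
from h import *
go((0,-6,77),Q)"
```

```text
t 4.87 tcp in box [ 1.3 -5.  78.2] shift tool mm [ 1.2  1.3 -1. ] world shift [-0.001 -0.001 -0.001] turn deg [ 0.1 -0.   0.2] q [ 0.18  0.3  -0.88  1.89  0.27  1.07  0.66] F [-0.6  0.4  0.6] g 1.002
```

Close on the grip.

Emit:
{"api": "play_rows", "payload": {
  "targets": [
    {"claw":1,"linear":[0,0,0],"rotation":[0,0,0]},
    {"claw":1,"linear":[0,0,0],"rotation":[0,0,0]},
    {"claw":1,"linear":[0,0,0],"rotation":[0,0,0]},
    {"claw":1,"linear":[0,0,0],"rotation":[0,0,0]},
    {"claw":1,"linear":[0,0,0],"rotation":[0,0,0]},
    {"claw":1,"linear":[0,0,0],"rotation":[0,0,0]},
    {"claw":1,"linear":[0,0,0],"rotation":[0,0,0]},
    {"claw":1,"linear":[0,0,0],"rotation":[0,0,0]},
    {"claw":1,"linear":[0,0,0],"rotation":[0,0,0]},
    {"claw":1,"linear":[0,0,0],"rotation":[0,0,0]}
  ],
  "newtons": 15
}}

```text
time: 5.7
position: [0.4569, 0.2743, 0.0798]
tool_rot: [-1.133, 1.252, 1.125]
ft_force: [-0.6, 0.3, 0.4]
grip_width: 0.327
```

```bash
python3 -c "
from h import *
go((0,65,77),Q)"
```

```text
t 5.7 tcp in box [ 2.5 -4.3 79.8] shift tool mm [ 2.8  2.4 69.3] world shift [ 0.005  0.069 -0.003] turn deg [0.1 0.  0.4] q [ 0.18  0.3  -0.88  1.89  0.27  1.07  0.66] F [-0.6  0.3  0.4] g 0.327
```

Emit:
{"api": "play_rows", "payload": {
  "targets": [
    {"claw":1,"linear":[0.05,0.05,0],"rotation":[0,0,0]},
    {"claw":1,"linear":[0,0,0],"rotation":[0,0,0]},
    {"claw":1,"linear":[0,0,0],"rotation":[0,0,0]},
    {"claw":1,"linear":[0,0,0],"rotation":[0,0,0]},
    {"claw":1,"linear":[0,0,0],"rotation":[0,0,0]}
  ]
}}

```text
time: 6.12
position: [0.4555, 0.2741, 0.0784]
tool_rot: [-1.133, 1.253, 1.124]
ft_force: [0.8, -0.9, -0.3]
grip_width: 0.16
```

```bash
python3 -c "
from h import *
go((0,65,78),Q)"
```

```text
t 6.12 tcp in box [ 1.1 -4.7 78.4] shift tool mm [ 0.4  1.  69.7] world shift [ 0.006  0.069 -0.   ] turn deg [0.  0.  0.4] q [ 0.18  0.3  -0.88  1.89  0.27  1.06  0.66] F [ 0.8 -0.9 -0.3] g 0.16
```

Gripped at a 14 mm opening. Now slide it open.

Emit:
{"api": "play_rows", "payload": {
  "targets": [
    {"claw":1,"linear":[0,0,0.3],"rotation":[0,0,0]},
    {"claw":1,"linear":[0,0,0.4],"rotation":[0,0,0]},
    {"claw":1,"linear":[0,0,0.4],"rotation":[0,0,0]},
    {"claw":1,"linear":[0,0,0.4],"rotation":[0,0,0]},
    {"claw":1,"linear":[0,0,0.3],"rotation":[0,0,0]},
    {"claw":1,"linear":[0,0,0.2],"rotation":[0,0,0]},
    {"claw":1,"linear":[0,0,0.1],"rotation":[0,0,0]},
    {"claw":1,"linear":[0,0,0],"rotation":[0,0,0]}
  ]
}}

```text
time: 6.78
position: [0.4619, 0.3319, 0.0784]
tool_rot: [-1.134, 1.255, 1.124]
ft_force: [0.4, -2.1, 2.7]
grip_width: 0.158
```

```bash
python3 -c "
from h import *
go((0,65,78),Q)"
```

```text
t 6.78 tcp in box [ 1.3 53.4 78.4] shift tool mm [ 0.4  1.3 11.6] world shift [-0.     0.012 -0.   ] turn deg [ 0.1 -0.1  0.4] q [ 0.05  0.39 -0.86  1.8   0.34  1.1   0.53] F [ 0.4 -2.1  2.7] g 0.158
```

Emit:
{"api": "play_rows", "payload": {
  "targets": [
    {"claw":1,"linear":[0,0,0.2],"rotation":[0,0,0]},
    {"claw":1,"linear":[0,0,0.2],"rotation":[0,0,0]},
    {"claw":1,"linear":[0,0,0.15],"rotation":[0,0,0]},
    {"claw":1,"linear":[0,0,0.15],"rotation":[0,0,0]}
  ]
}}

```text
time: 7.12
position: [0.4632, 0.3428, 0.0782]
tool_rot: [-1.141, 1.27, 1.116]
ft_force: [-6.1, -12.4, 13.5]
grip_width: 0.166
```

Emit:
{"api": "play_rows", "payload": {
  "targets": [
    {"claw":1,"linear":[0,0,0.15],"rotation":[0,0,0]},
    {"claw":1,"linear":[0,0,0.15],"rotation":[0,0,0]}
  ]
}}

```text
time: 7.28
position: [0.4631, 0.3426, 0.0781]
tool_rot: [-1.148, 1.287, 1.109]
ft_force: [-4.6, -10.1, 10.0]
grip_width: 0.165
```

```bash
python3 -c "
from h import *
go((0,65,78),Q)"
```

```text
t 7.28 tcp in box [ 1.3 64.3 78.1] shift tool mm [0.1 1.3 0.7] world shift [-0.001  0.001 -0.   ] turn deg [-0.4 -2.   0. ] q [-0.    0.43 -0.85  1.76  0.37  1.15  0.49] F [ -4.6 -10.1  10. ] g 0.165
```

At the stop (TCP at box y = 64.3, resisting about 10 N). Release and rise.

Emit:
{"api": "play_rows", "payload": {
  "targets": [
    {"claw":0.6,"linear":[0,0,-0.02],"rotation":[0,-0.02,0]},
    {"claw":0.6,"linear":[0,0,0],"rotation":[0,0,0]},
    {"claw":0.6,"linear":[0,0,0],"rotation":[0,0,0]},
    {"claw":0.6,"linear":[0,0,0],"rotation":[0,0,0]},
    {"claw":0.6,"linear":[-0.4,0,0],"rotation":[0,0,0]},
    {"claw":0.6,"linear":[-0.6,0,0],"rotation":[0,0,0]},
    {"claw":0.6,"linear":[-0.6,0,0],"rotation":[0,0,0]},
    {"claw":0.8,"linear":[-0.2,0,0],"rotation":[0,0,0]},
    {"claw":1,"linear":[0,0,0],"rotation":[0,0,0]}
  ]
}}

```text
time: 8.03
position: [0.4619, 0.3457, 0.1257]
tool_rot: [-1.127, 1.261, 1.127]
ft_force: [-0.1, -0.1, 0.1]
grip_width: 0.319
```

```bash
python3 -c "
from h import *
go((0,-10,90),Q)
cv2.imwrite('pics/w2.png',get_image('wrist'))"
```

```text
t 8.03 tcp in box [ -0.2  67.1 125.7] shift tool mm [ 35.8  -0.5 -77.1] world shift [-0.008 -0.077 -0.036] turn deg [-0.2 -0.1 -0. ] q [ 0.05  0.36 -0.89  1.73  0.3   1.19  0.55] F [-0.1 -0.1  0.1] g 0.319
```

View pics/w2.png

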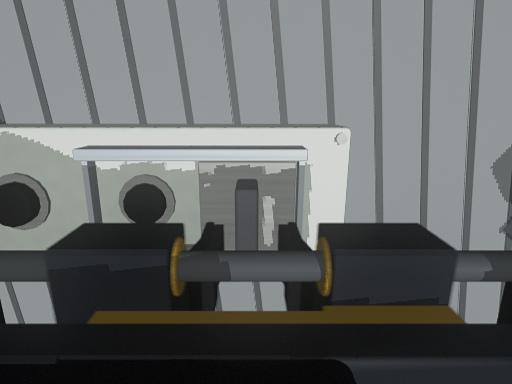

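The wrist view shows the cover at the far end, with its plate edge at the strip (297,190). The reset button is uncovered at (145,203). Close the fingers and move above it, staying high.

Emit:
{"api": "play_rows", "payload": {
  "targets": [
    {"claw":1,"linear":[0,0,-0.5],"rotation":[0,0,0]},
    {"claw":1,"linear":[0,0,-0.6],"rotation":[0,0,0]},
    {"claw":1,"linear":[0,0,-0.6],"rotation":[0,0,0]},
    {"claw":1,"linear":[0.2,0,-0.5],"rotation":[0,0,0]},
    {"claw":1,"linear":[0.3,0,-0.3],"rotation":[0,0,0]},
    {"claw":1,"linear":[0.3,0,-0.2],"rotation":[0,0,0]},
    {"claw":1,"linear":[0.2,0,0],"rotation":[0,0,0]},
    {"claw":1,"linear":[0,0,0],"rotation":[0,0,0]}
  ]
}}

```text
time: 8.75
position: [0.4514, 0.2776, 0.095]
tool_rot: [-1.128, 1.262, 1.133]
ft_force: [0.3, -0.7, 0.3]
grip_width: 0.009
```

```bash
python3 -c "
from h import *
go((0,-10,70),Q)"
```

```text
t 8.75 tcp in box [-3.3 -1.7 95. ] shift tool mm [25.  -3.4 -8.3] world shift [ 0.002 -0.009 -0.025] turn deg [ 0.1 -0.  -0.3] q [ 0.19  0.28 -0.89  1.87  0.24  1.1   0.67] F [ 0.3 -0.7  0.3] g 0.009
```

Emit:
{"api": "play_rows", "payload": {
  "targets": [
    {"claw":1,"linear":[0.2,-0.1,-0.2],"rotation":[0,0,0]},
    {"claw":1,"linear":[0.3,0,-0.1],"rotation":[0,0,0]},
    {"claw":1,"linear":[0.3,0,0],"rotation":[0,0,0]},
    {"claw":1,"linear":[0.1,0,0],"rotation":[0,0,0]},
    {"claw":1,"linear":[0,0,0],"rotation":[0,0,0]}
  ]
}}

```text
time: 9.17
position: [0.4525, 0.2716, 0.0694]
tool_rot: [-1.127, 1.26, 1.137]
ft_force: [0.2, 1.0, -0.6]
grip_width: 0.007
```

```bash
python3 -c "
from h import *
go((0,-10,55),Q)"
```

```text
t 9.17 tcp in box [-1.6 -7.5 69.4] shift tool mm [14.4 -1.7 -2.5] world shift [ 0.001 -0.003 -0.014] turn deg [ 0.2  0.1 -0.4] q [ 0.18  0.31 -0.87  1.9   0.27  1.06  0.67] F [ 0.2  1.  -0.6] g 0.007
```

Emit:
{"api": "play_rows", "payload": {
  "targets": [
    {"claw":1,"linear":[0.2,0,-0.05],"rotation":[0,0,0]},
    {"claw":1,"linear":[0.2,0,0],"rotation":[0,0,0]},
    {"claw":1,"linear":[0.15,0,0],"rotation":[0,0,0]},
    {"claw":1,"linear":[0.12,0,0],"rotation":[0,0,0]}
  ]
}}

```text
time: 9.5
position: [0.4529, 0.2713, 0.0547]
tool_rot: [-1.129, 1.26, 1.136]
ft_force: [-12.3, -9.4, 43.3]
grip_width: 0.003
```

Emit:
{"api": "play_rows", "payload": {
  "targets": [
    {"claw":1,"linear":[0.15,0,0],"rotation":[0,0,0]},
    {"claw":1,"linear":[0.15,0,0],"rotation":[0,0,0]}
  ]
}}

```text
time: 9.67
position: [0.4529, 0.2713, 0.0549]
tool_rot: [-1.135, 1.266, 1.133]
ft_force: [-10.6, -8.2, 34.6]
grip_width: 0.006
```

Emit:
{"api": "play_rows", "payload": {
  "targets": [
    {"claw":1,"linear":[0.15,0,0],"rotation":[0,0,0]},
    {"claw":1,"linear":[0.15,0,0],"rotation":[0,0,0]}
  ]
}}

```text
time: 9.83
position: [0.4529, 0.2713, 0.0549]
tool_rot: [-1.14, 1.271, 1.128]
ft_force: [-10.4, -6.9, 31.7]
grip_width: 0.004
```

Fully in: TCP stalls at z = 54.9 mm, where the stop should be at 55. Rise, look at the button, and open the fingers.

Emit:
{"api": "play_rows", "payload": {
  "targets": [
    {"claw":1,"linear":[-0.2,0,0],"rotation":[0,0,0]},
    {"claw":1,"linear":[-0.5,0,0],"rotation":[0,0,0]},
    {"claw":1,"linear":[-0.6,0,0],"rotation":[0,0,0]},
    {"claw":0.6,"linear":[-0.6,0,0],"rotation":[0,0,0]},
    {"claw":0.5,"linear":[-0.4,0,0.2],"rotation":[0,0,0]},
    {"claw":0.5,"linear":[-0.1,0,0.4],"rotation":[0,0,0]},
    {"claw":0.5,"linear":[0,0,0.6],"rotation":[0,0,0]},
    {"claw":0.5,"linear":[0,0,0.6],"rotation":[0,0,0]},
    {"claw":0.5,"linear":[0,0,0.4],"rotation":[0,0,0]},
    {"claw":0.5,"linear":[0,0,0],"rotation":[0,0,0]}
  ]
}}

```text
time: 10.67
position: [0.4606, 0.3332, 0.12]
tool_rot: [-1.14, 1.265, 1.125]
ft_force: [-0.2, 0.5, 0.9]
grip_width: 0.443
```

```bash
python3 -c "
from h import *
go((0,65,78),Q)
cv2.imwrite('pics/w3.png',get_image('wrist'))"
```

```text
t 10.67 tcp in box [ -0.2  54.6 120. ] shift tool mm [41.8 -0.2 10.9] world shift [ 0.001  0.01  -0.042] turn deg [ 0.2 -0.7  0.1] q [ 0.07  0.35 -0.89  1.75  0.3   1.19  0.56] F [-0.2  0.5  0.9] g 0.443
```

View pics/w3.png

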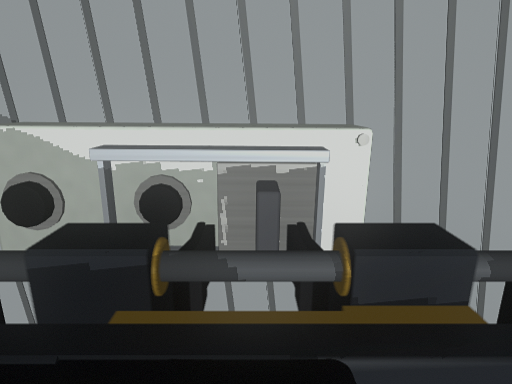

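The reset button is uncovered at (160,205), the cover is still at the open stop, and the grip is at (268,215). Centre over the grip, descend and close.

Emit:
{"api": "play_rows", "payload": {
  "targets": [
    {"claw":0.3,"linear":[0,0,0.25],"rotation":[0,-0.007,0]},
    {"claw":0.3,"linear":[0,0,0.1],"rotation":[0,0,0]},
    {"claw":0.3,"linear":[0.2,0,0],"rotation":[0,0,0]},
    {"claw":0.3,"linear":[0.4,0,0],"rotation":[0,0,0]},
    {"claw":0.3,"linear":[0.4,0,0],"rotation":[0,0,0]},
    {"claw":0.3,"linear":[0.3,0,0],"rotation":[0,0,0]},
    {"claw":0.3,"linear":[0.1,0,0],"rotation":[0,0,0]},
    {"claw":0.3,"linear":[0,0,0],"rotation":[0,0,0]}
  ]
}}

```text
time: 11.38
position: [0.4608, 0.3373, 0.0781]
tool_rot: [-1.132, 1.265, 1.128]
ft_force: [-0.9, -0.3, -0.3]
grip_width: 0.701
```

```bash
python3 -c "
from h import *
go((0,65,78),Q)"
```

```text
t 11.38 tcp in box [-0.5 58.7 78.1] shift tool mm [ 0.  -0.5  6.3] world shift [ 0.001  0.006 -0.   ] turn deg [-0.  -0.3 -0.1] q [ 0.04  0.4  -0.86  1.79  0.34  1.11  0.52] F [-0.9 -0.3 -0.3] g 0.701
```

Emit:
{"api": "play_rows", "payload": {
  "targets": [
    {"claw":0.7,"linear":[0,0,0.15],"rotation":[0,0,0]},
    {"claw":1,"linear":[0,0,0.05],"rotation":[0,0,0]},
    {"claw":1,"linear":[0,0,0],"rotation":[0,0,0]},
    {"claw":1,"linear":[0,0,0],"rotation":[0,0,0]},
    {"claw":1,"linear":[0,0,0],"rotation":[0,0,0]},
    {"claw":1,"linear":[0,0,0],"rotation":[0,0,0]},
    {"claw":1,"linear":[0,0,0],"rotation":[0,0,0]},
    {"claw":1,"linear":[0,0,0],"rotation":[0,0,0]},
    {"claw":1,"linear":[0,0,0],"rotation":[0,0,0]},
    {"claw":1,"linear":[0,0,0],"rotation":[0,0,0]}
  ]
}}

```text
time: 12.22
position: [0.462, 0.3429, 0.079]
tool_rot: [-1.132, 1.264, 1.127]
ft_force: [0.6, 0.9, 0.0]
grip_width: 0.16
```

```bash
python3 -c "
from h import *
go((0,-10,78),Q)"
```

```text
t 12.22 tcp in box [ 0.1 64.4 79. ] shift tool mm [  1.5   0.  -74.4] world shift [-0.008 -0.074 -0.001] turn deg [-0.  -0.3 -0.1] q [ 0.03  0.41 -0.86  1.78  0.35  1.12  0.51] F [0.6 0.9 0. ] g 0.16
```

Emit:
{"api": "play_rows", "payload": {
  "targets": [
    {"claw":1,"linear":[0,0,-0.3],"rotation":[0,0,0]},
    {"claw":1,"linear":[0,0,-0.4],"rotation":[0,0,0]},
    {"claw":1,"linear":[0,0,-0.4],"rotation":[0,0,0]},
    {"claw":1,"linear":[0,0,-0.4],"rotation":[0,0,0]},
    {"claw":1,"linear":[0,0,-0.4],"rotation":[0,0,0]},
    {"claw":1,"linear":[0,0,-0.2],"rotation":[0,0,0]},
    {"claw":1,"linear":[0,0,-0.15],"rotation":[0,0,0]},
    {"claw":1,"linear":[0,0,0],"rotation":[0,0,0]}
  ]
}}

```text
time: 12.88
position: [0.4551, 0.2822, 0.079]
tool_rot: [-1.128, 1.261, 1.127]
ft_force: [0.8, 2.3, -1.9]
grip_width: 0.16
```

```bash
python3 -c "
from h import *
go((0,-10,78),Q)"
```

```text
t 12.88 tcp in box [-0.1  3.3 79. ] shift tool mm [  1.   -0.2 -13.3] world shift [-0.001 -0.013 -0.001] turn deg [-0.1 -0.1 -0. ] q [ 0.17  0.32 -0.88  1.88  0.28  1.08  0.64] F [ 0.8  2.3 -1.9] g 0.16
```

Emit:
{"api": "play_rows", "payload": {
  "targets": [
    {"claw":1,"linear":[0,0,-0.2],"rotation":[0,0,0]},
    {"claw":1,"linear":[0,0,-0.2],"rotation":[0,0,0]},
    {"claw":1,"linear":[0,0,-0.15],"rotation":[0,0,0]},
    {"claw":1,"linear":[0,0,-0.15],"rotation":[0,0,0]},
    {"claw":1,"linear":[0,0,-0.15],"rotation":[0,0,0]}
  ]
}}

```text
time: 13.3
position: [0.4536, 0.2684, 0.0792]
tool_rot: [-1.121, 1.243, 1.135]
ft_force: [4.9, 11.3, -11.3]
grip_width: 0.162
```

Emit:
{"api": "play_rows", "payload": {
  "targets": [
    {"claw":1,"linear":[0,0,-0.15],"rotation":[0,0,0]},
    {"claw":1,"linear":[0,0,-0.15],"rotation":[0,0,0]}
  ]
}}

```text
time: 13.47
position: [0.4536, 0.2685, 0.0792]
tool_rot: [-1.116, 1.227, 1.141]
ft_force: [5.4, 10.8, -9.1]
grip_width: 0.164
```

```bash
python3 -c "
from h import *
go((0,-10,78),Q)"
```

```text
t 13.47 tcp in box [ -0.2 -10.4  79.2] shift tool mm [ 1.2 -0.2  0.4] world shift [ 0.     0.    -0.001] turn deg [0.3 1.8 0.4] q [ 0.23  0.28 -0.9   1.92  0.23  1.03  0.71] F [ 5.4 10.8 -9.1] g 0.164
```

Against the shut stop (travel 74.7 mm). Release while keeping a slight bias toward shut, then rise.

Emit:
{"api": "play_rows", "payload": {
  "targets": [
    {"claw":0.5,"linear":[0,0,-0.06],"rotation":[0,0,0]},
    {"claw":0.5,"linear":[0,0,-0.02],"rotation":[0,0,0]},
    {"claw":0.5,"linear":[0,0,0],"rotation":[0,0.01,0]},
    {"claw":0.5,"linear":[0,0,0],"rotation":[0,0.01,0]},
    {"claw":0.5,"linear":[0,0,0],"rotation":[0,0,0]}
  ]
}}

```text
time: 13.88
position: [0.453, 0.2646, 0.0794]
tool_rot: [-1.142, 1.256, 1.125]
ft_force: [-1.3, 0.6, 0.9]
grip_width: 0.447
```

Emit:
{"api": "play_rows", "payload": {
  "targets": [
    {"claw":0.5,"linear":[-0.4,0,0],"rotation":[0,0,0]},
    {"claw":0.5,"linear":[-0.7,0,0],"rotation":[0,0,0]},
    {"claw":0.5,"linear":[-0.8,0,0],"rotation":[0,0,0]},
    {"claw":0.5,"linear":[-0.8,0,0],"rotation":[0,0,0]},
    {"claw":0.5,"linear":[-0.8,0,0],"rotation":[0,0,0]},
    {"claw":0.5,"linear":[-0.4,0,0],"rotation":[0,0,0]},
    {"claw":0.5,"linear":[0,0,0],"rotation":[0,0,0]},
    {"claw":0.5,"linear":[0,0,0],"rotation":[0,0,0]}
  ]
}}

```text
time: 14.55
position: [0.4512, 0.2655, 0.1841]
tool_rot: [-1.145, 1.258, 1.128]
ft_force: [-0.3, 0.5, -0.6]
grip_width: 0.498
```

```bash
python3 -c "
from h import *
go((0,-10,180),Q)
cv2.imwrite('pics/w4.png',get_image('wrist'))"
```

```text
t 14.55 tcp in box [ -2.3 -13.7 184.1] shift tool mm [ 4.1 -2.3  3.7] world shift [ 0.003  0.003 -0.004] turn deg [ 0.5 -0.6  0.3] q [ 0.27  0.16 -0.93  1.79  0.15  1.26  0.77] F [-0.3  0.5 -0.6] g 0.498
```

View pics/w4.png

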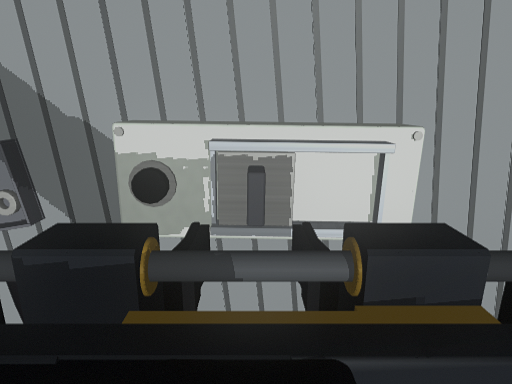

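The cover plate (218–295) now sits against the left strip, where there was a visible gap at the start. The arm is clear at z = 0.18, so I'll hand in.

```bash
python3 -c "
from bench import *
print(close_job())"
```

```text
the job is handed in; nothing more can be done
None
```

The job is done and handed in at about 14.6 s of the 48 s allowed. `close_job` gives no verdict, so the results below are my own checks:

- **Cover opened:** I gripped the cover and slid it to the open stop. It stalled at box y of about 64 mm, with about 10 N of resistance.
- **Reset button pressed:** The closed fingers stalled at z = 54.9 mm, where fully in is 55 mm, and the wrist force peaked at about 43 N up. I then lifted off so its spring could raise it. I didn't measure how far it came back up; I saw only that nothing was touching it.
- **Cover shut:** I slid the cover back 74.7 mm between stalls (75 mm nominal) until it met the shut stop. The last wrist image shows the plate against the end strip.
- **Start button:** The tool never went near it.
- **At hand-in:** The gripper was clear at z = 0.18 m with no contact force beyond noise.

The first pose fit from the fixed cameras disagreed with the wrist camera by about 3 mm along the box. I used the wrist correction, and the stall positions at the stops agreed with it to within 1 mm.

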